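# Nest the cups out of the way, then hold the hidden bolt head while its nut is tightened

### The arm

A 6-joint arm with a two-finger parallel gripper is mounted at the origin on the work surface. World frame = base frame: x ahead of the robot, y to its left, z up, the work surface at z = 0. Lengths are in m, angles in rad, forces in N, time in s.
With the tool pointing down it reaches from about 0.3 to 0.775 m from the base axis. Payload 14.6 kg.
Tool frame: the origin (TCP) lies between the finger pads; the fingertips stand 11 mm ahead of it and the grasp point (between the pads) lies 8 mm behind it; z points along the fingers, y is the direction in which the jaws open and shut (so a half turn about z gives the same grasp; the last joint's range is limited). The gripper opens to 85 mm and grips with 20 to 120 N. Pads are 22 mm wide; open, the fingers measure 114 mm over their backs; the gripper's body (76 mm by 85 mm) begins 54 mm behind the grasp point. The pads swing forward as they close: fully open they stand 13 mm farther back than shut.
Start: joints at [1.145, 0.3, 1.521, -0, 1.321, -0.067], TCP at [0.193, 0.515, 0.203] pointing down, gripper open.
Joint ranges: [-3.03, 3.03], [-0.79, 2.21], [0.23, 2.52], [-1.04, 4.18], [0, 3.07], [-2.55, 2.55]. Speed limits (rad/s): [2.22, 2.22, 2.57, 3.14, 3.14, 3.14].

### API

Orientations are given as a rotation vector (axis times angle).
In Python, from rig import env gives the robot as it stands.
- The arm moves only by the shell command python3 -m crank 'ROWS' [OPENING] [FORCE]. ROWS is a JSON object of lists of equal length, an entry for each row: "dp": the shift along the tool's x, y, z in mm, a list of three; "turn": the turn, a rotation vector about the tool's x, y, z in rad, a list of three. A call has 1 to 20 rows; each row shifts and turns the commanded pose from where the row before left it, along the tool's axes as they then stand; what a row does not reach is not made up. A row lasts 1/12 s, in which the tool goes at most 41.7 mm and 7.16 degrees, less where a joint would pass 70% of its speed; a pose out of reach is approached as far as the arm can. A call with a gripper value outside its range is refused whole. OPENING is the finger opening in mm, from 0 to 85.4, set as the call begins (- or left out, the last holds). The fingers move at their own pace and stop on an object; FORCE is the grip in N (left out, the last holds). Time passes only in rows, so rows that do not move let the fingers close. It gives the time, the measured TCP pose, the force and the opening at its end, in the units of the state.
- env.state(): the state, without advancing time (a new reading comes with each control period).
- env.read_camera(name): name is "scene" or "top"; returns the picture (480x640x3 uint8, blue, green, red); there is no depth.
- env.calibration(name): a dict with "fx", "fy", "cx", "cy" (pixels), "position" and "orientation" of the camera in the world. Camera axes: x right, y up, looking along -z (the intrinsics and any distortion apply to the point x, -y, -z); pixel columns grow to the right and rows downward; lengths in m; the calibration is good to about 2 mm. A picture is of the moment at which its call begins. calibration takes no time and is no camera call.
- env.hand_in(): hands the job in, once; it reports no verdict.
The state is a dict: "clock": time; "joints": joint angles; "qvel": joint speeds; "tau": joint torques, N m; "eef_pos": TCP position; "orientation": TCP orientation; "wrist_force": force on the tool from outside, world axes, zero at the start; "ft_torque": the same for the moment, N m; "opening": finger opening in m.
Only numpy, scipy, OpenCV 4.12 (cv2) and the standard library are available. Lean on these libraries where they do the work, as an engineer would, in place of code of your own. Each camera call takes 0.05 s, during which the arm holds its last target.

### The job

Clear the two steel cups off the bracket and cupboard by nesting them in the steel bowl on the bench in size order: the wide cup upright in the bowl, then the tall narrow cup in the wide cup. Then reach down into the narrow gap behind the bracket, grip the hidden bolt head that is slowly turning along with its nut, and hold it from turning until the nut runner has run the nut tight; finish while still holding the head gripped and still. Leave the brown bottle, white jar and glass beaker alone.

Things in the scene. Friction and masses are not known exactly. Their poses are not given: they have to be found in the camera images.
- stand: Fixed assembly of bracket, orange drawer cupboard and nut runner. Origin on the bench under the bolt head, midway across the gap. z up, x away from the robot across the gap along the bolt's axis, y along the gap. Grey bracket: upright plate x = -31 to -23 mm, 160 mm long in y, top at 140 mm, with a 6 mm thick top flange out to x = -53 mm.
- gap_top (a point): Middle of the gap at the level of its top, straight above the bolt head, 140 mm above the bench; axes as the stand's. The gap is 46 mm wide (23 mm to each side in x), open at the top and both ends. The orange cupboard spans x = 23 to 123 mm, 200 mm long in y, with a flat top at this level.
- runner (a point): Middle of the black motor nut runner on the robot side of the bracket, at bolt height. Body 42 mm in diameter, 85 mm long along x, on a fixed foot; socket and nut lie between it and the bracket.
- bolt_head: Steel hexagonal bolt head in the gap, 22 mm across flats, 18 mm long. Origin at its centre, mid-gap, 110 mm above the bench, 30 mm below the gap's top. x is the bolt's axis (level); flats face +-z and every 60 degrees. A 20 mm collar joins it to the bracket. First hidden under the wide cup. Turns slowly (0.2 rad/s); 0.1 N m holds it; fingers closing along the stand's y turn it onto its flats.
- nut (a joint): Angle of the nut about the bolt's axis, rad. The runner turns it without pause, at 0.2 rad/s while the bolt turns along, 0.15 rad/s while the bolt is held; it stalls when the nut is tight and the bolt is held.
- thread (a joint): How far the nut has been screwed on relative to the bolt, in rad: 0 at the start, 0.6 tight (end stop). It grows only while the bolt head is held, which takes about 4 to 5 s, and does not go back.
- bowl_floor (a point): Centre of the inner floor of the steel bowl, 4 mm above its underside. The bowl stands on the bench left or right of the stand, is 36 mm high, 112 mm across the foot and 140 mm across the rim outside, wall 3 mm, inner floor flat and 106 mm across. z up.
- wide_mid (a point): Centre, half-way up, of the wide steel cup: straight round cup 62 mm outside diameter, 48 mm high, wall 3 mm, base 4 mm, open at the top, 0.12 kg. It starts upright across the gap, above the bolt head, on the tops of bracket and cupboard. z is its axis.
- tall_mid (a point): Centre, half-way up, of the tall narrow steel cup: straight round cup 40 mm outside diameter, 88 mm high, wall 3 mm, base 4 mm, open at the top, 0.12 kg. It starts upright on the cupboard's top. When it stands in the wide cup in the bowl its upper 44 mm stick out above the wide cup. z is its axis.
- amber_bottle: Bystander: brown bottle with a white cap, 68 mm diameter, 170 mm high, on the bench on the other side of the stand than the bowl. Origin at the centre of its underside, z up.
- cream_jar: Bystander: white closed jar, 70 mm diameter, 60 mm high, on the bench. Origin at the centre of its underside, z up.
- beaker: Bystander: open glass beaker, 72 mm diameter, 95 mm high, on the bench. Origin at the centre of its underside, z up.

How it is judged:
By the outcome, as a careful person would: the job done as asked, in the order asked, and still so for the second after the job is handed in, while the arm keeps its last pose, push and grip.
It also fails if it takes over 72 s, if anything falls off the work surface, if the arm or the gripper's body presses on something with over 40 N, if the wrist force passes 120 N, or if a joint passes its speed limit or range.

## Working session

There is one attempt and no reset: what is moved stays moved. The work goes in short steps, Python scripts to look and compute and a shell command to move; the robot and the scene stay as the last step left them, time stands still between calls to the robot, and variables do not carry over. Pictures are saved under pics/ and viewed, and the job is handed in when it is done.

```bash
ls; mkdir -p pics
python3 - <<'E'
from rig import env
import cv2
s=env.state(); print({k:(v if not hasattr(v,'round') else v.round(4) if hasattr(v,'shape') else v) for k,v in s.items()})
for n in("scene","top"):
    cv2.imwrite(f"pics/{n}0.png",env.read_camera(n)); print(env.calibration(n))
E
```

```text
pics
{'clock': 0.0, 'joints': array([ 1.1454,  0.3005,  1.5216, -0.    ,  1.3207, -0.0666]), 'qvel': array([-0.0002,  0.0013, -0.0022, -0.0019, -0.0008,  0.0009]), 'tau': array([ 1.00000e-04, -5.43505e+01, -3.61791e+01, -1.00000e-04,
        4.00000e-03,  0.00000e+00]), 'eef_pos': array([0.193 , 0.5147, 0.2026]), 'orientation': array([-5.6060e-01, -3.0909e+00,  1.8000e-03]), 'wrist_force': array([0.1757, 0.1496, 0.3596]), 'ft_torque': array([0.0004, 0.    , 0.0095]), 'opening': 0.08549885307612724}
{'fx': 489.3829245616851, 'fy': 489.3829245616851, 'cx': 322.22020340350645, 'cy': 234.64942166476402, 'position': array([ 1.43163541, -0.47809202,  0.79982732]), 'orientation': array([0.88644857, 0.51656536, 0.98696017])}
{'fx': 529.6078450518617, 'fy': 529.6078450518617, 'cx': 326.61537798505196, 'cy': 243.52729320969985, 'position': array([0.30050122, 0.00809079, 1.32057459]), 'orientation': array([ 0.16415915, -0.17179464, -1.63286998])}
```

View pics/scene0.png

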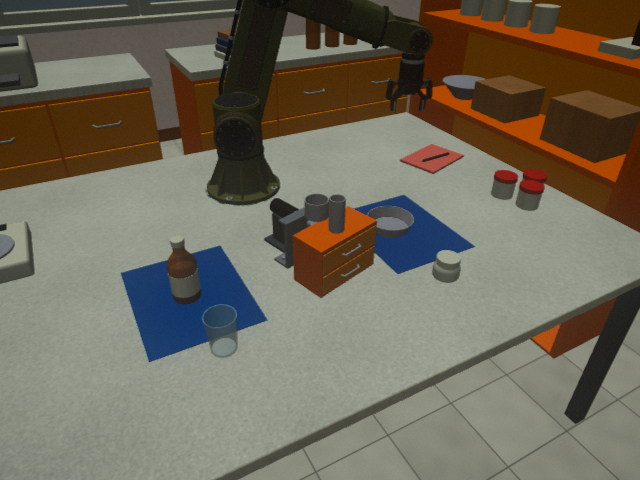

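View pics/top0.png

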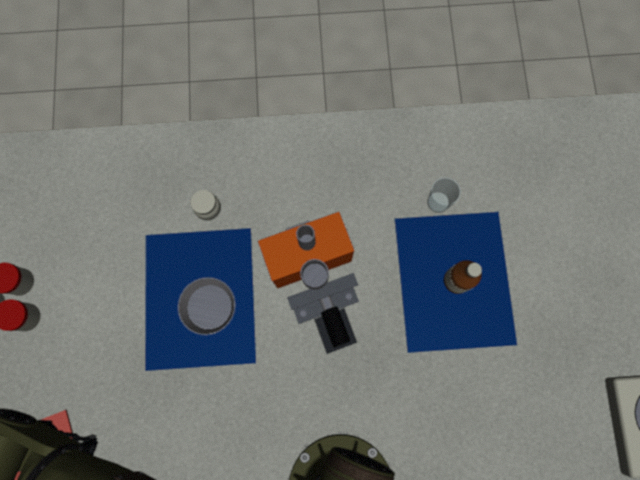

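The scene view shows the stand with both cups, the bowl on the blue mat to the robot's left, and the bottle and beaker to its right. In the top view the bowl is at about (207,306), the wide cup at (315,274), the tall cup at (306,237) and the runner at (338,330). Next I'll enlarge these areas.

Run:
```python
import cv2
t=cv2.imread("pics/top0.png"); s=cv2.imread("pics/scene0.png")
def crop(im,x,y,w,h,k,n):
    c=cv2.resize(im[y:y+h,x:x+w],None,fx=k,fy=k,interpolation=cv2.INTER_CUBIC)
    c=cv2.convertScaleAbs(c,alpha=1.6,beta=10)
    for i in range(0,w,10): 
        cv2.line(c,(i*k,0),(i*k,6 if i%20 else 12),(0,255,255),1)
        if i%20==0: cv2.putText(c,str(x+i),(i*k,22),0,.35,(0,255,255),1)
    for i in range(0,h,10):
        cv2.line(c,(0,i*k),(6,i*k),(0,255,255),1)
        if i%20==0: cv2.putText(c,str(y+i),(8,i*k+4),0,.35,(0,255,255),1)
    cv2.imwrite(n,c)
crop(t,250,205,120,90,6,"pics/t_st.png")
crop(t,250,270,120,90,6,"pics/t_run.png")
crop(t,165,265,90,80,7,"pics/t_bowl.png")
crop(s,260,180,160,115,5,"pics/s_st.png")
```

```text
(no output)
```

View pics/t_st.png

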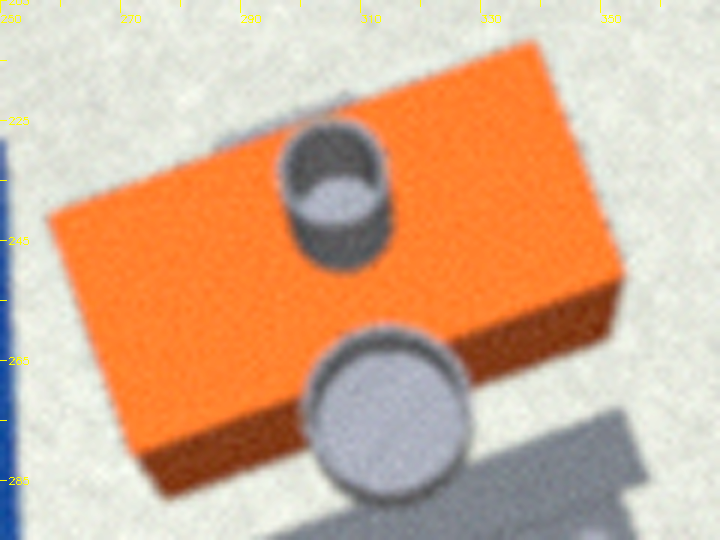

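View pics/t_bowl.png

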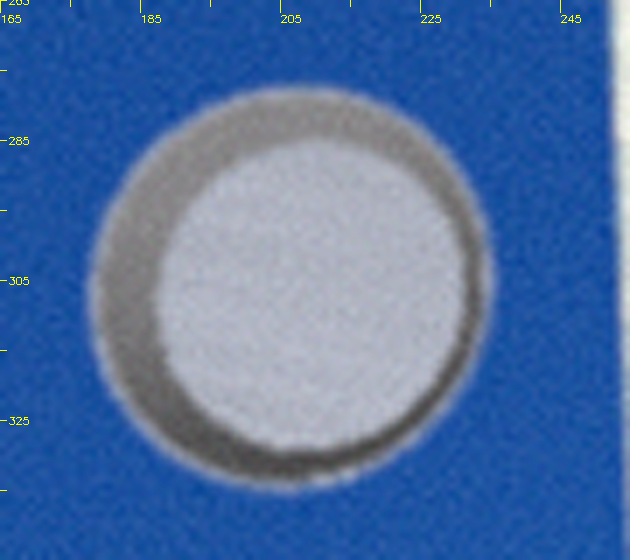

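View pics/s_st.png

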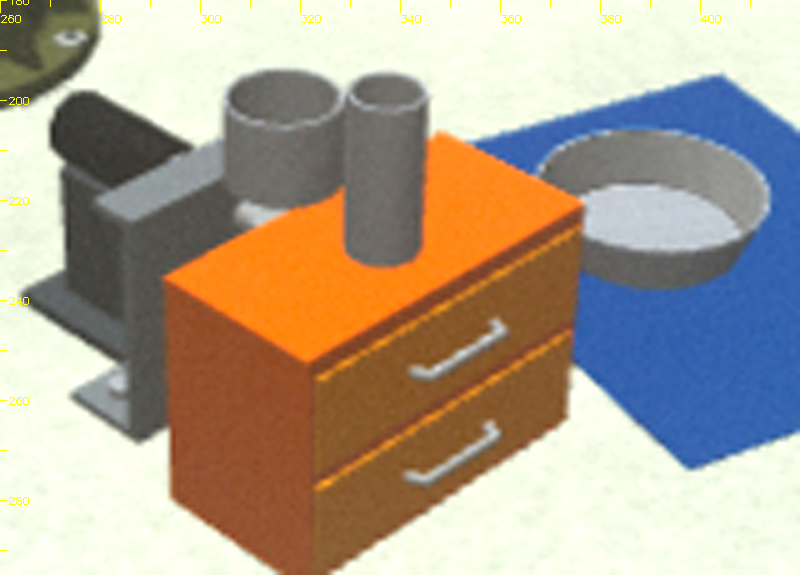

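View pics/t_run.png

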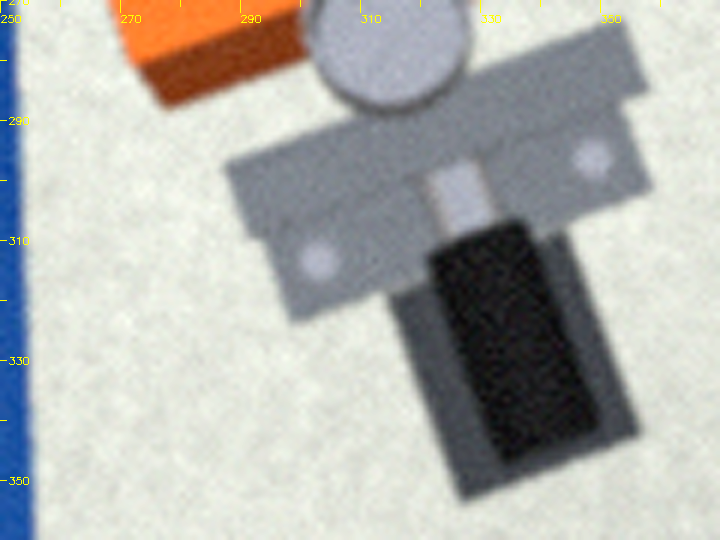

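```bash
cat > h.py <<'E'
import numpy as np
from scipy.spatial.transform import Rotation as R
from rig import env
def ray(n,u,v,z):
    c=env.calibration(n); d=np.array([(u-c['cx'])/c['fx'],-(v-c['cy'])/c['fy'],-1.])
    d=R.from_rotvec(c['orientation']).apply(d); p=c['position']
    return p+d*(z-p[2])/d[2]
def px(n,P):
    c=env.calibration(n); q=R.from_rotvec(c['orientation']).inv().apply(np.array(P)-c['position'])
    return c['cx']+c['fx']*q[0]/-q[2], c['cy']-c['fy']*q[1]/-q[2]
def tool(target,yaw=None):
    """tool-frame shift mm for world target"""
    s=env.state(); r=R.from_rotvec(s['orientation']); return (r.inv().apply(np.array(target)-s['eef_pos'])*1000).round(1)
E
python3 - <<'E'
from h import *
np.set_printoptions(precision=4,suppress=True)
C=[ray("top",*p,.14) for p in[(258,241),(339.2,211.7),(354.2,250.3),(272,280.5)]]
print(np.array(C)); C=np.array(C)
print([np.linalg.norm(C[i]-C[(i+1)%4]) for i in range(4)])
cen=C.mean(0); 
a=C[1]-C[0]; b=C[2]-C[3]; yv=-(a+b); xd=np.array([-yv[1],yv[0]])*-1
xx=(C[0]+C[1]-C[2]-C[3]); 
print("yaw",[np.degrees(np.arctan2(v[1],v[0])) for v in (xx,)], np.degrees(np.arctan2(yv[1],yv[0]))-90)
xx=(C[1]-C[2])+(C[0]-C[3]); xx/=np.linalg.norm(xx)
g=cen-.073*xx;print("cen",cen,"gap",g)
# scene cupboard: crops
S=np.array([ray("scene",260+x/5,180+y/5,.14) for x,y in[(165,277),(308,361),(582,207),(438,134)]]);print("scene",S,S.mean(0))
print("tall",ray("top",305.6,234.5,.228),ray("top",307,241.2,.14),ray("scene",260+385/5,180+94/5,.228))
print("wide",ray("top",314.3,273.2,.188),ray("top",314.9,275.3,.14),ray("scene",260+284/5,180+98/5,.188))
print("bowl",ray("top",206.5,306.1,.036),ray("top",209.4,307,.004),ray("scene",260+654/5,180+188/5,.036))
print("jar",ray("top",204,203,.06),"bot",ray("top",474,269,.17))
E
```

```text
[[ 0.5708  0.1495  0.14  ]
 [ 0.6272 -0.0406  0.14  ]
 [ 0.5341 -0.0679  0.14  ]
 [ 0.4778  0.1218  0.14  ]]
[np.float64(0.19820923639215005), np.float64(0.09699311915781922), np.float64(0.1979052910487013), np.float64(0.09703166241898449)]
yaw [np.float64(16.459865745248564)] 16.511195065598557
cen [0.5525 0.0407 0.14  ] gap [0.4825 0.02   0.14  ]
scene [[ 0.5398 -0.0666  0.14  ]
 [ 0.6327 -0.0384  0.14  ]
 [ 0.5806  0.1475  0.14  ]
 [ 0.4846  0.1202  0.14  ]] [0.5594 0.0407 0.14  ]
tall [0.5578 0.0377 0.228 ] [0.5626 0.0379 0.14  ] [0.5675 0.0373 0.228 ]
wide [0.4802 0.0252 0.188 ] [0.483  0.0249 0.14  ] [0.4871 0.0263 0.188 ]
bowl [0.442 0.293 0.036] [0.4428 0.293  0.004 ] [0.4487 0.2957 0.036 ]
jar [0.6947 0.2886 0.06  ] bot [ 0.4682 -0.3253  0.17  ]
```

```bash
python3 -m crank '{"dp":[[0,0,-13],[0,0,-13],[0,0,-13],[0,0,-13],[0,0,-13],[0,0,-13],[0,0,0]],"turn":[[0,0,-0.1077],[0,0,-0.1077],[0,0,-0.1077],[0,0,-0.1077],[0,0,-0.1077],[0,0,-0.1077],[0,0,0]]}' 85 40
python3 - <<'E'
from h import *
s=env.state();print(R.from_rotvec(s['orientation']).as_matrix().round(4))
print(tool([.484,.026,.28]),s['joints'])
E
```

```text
clock: 0.68
eef_pos: [0.1933, 0.5155, 0.2833]
orientation: [-0.458, 3.106, 0.004]
wrist_force: [0.1, 0.3, 0.4]
opening: 0.0853
[[-0.9575 -0.2884  0.0013]
 [-0.2884  0.9575  0.0029]
 [-0.0021  0.0024 -1.    ]]
[-137.1 -552.5    2.3] [ 1.14543409e+00  2.51459625e-01  1.39773668e+00  9.28337292e-06
  1.48924364e+00 -7.17927571e-01]
```

```bash
python3 -m crank '{"dp":[[-4,-16,0],[-8,-32,0],[-8.6,-34.5,0],[-8.6,-34.5,0],[-8.6,-34.5,0],[-8.6,-34.5,0],[-8.6,-34.5,0],[-8.6,-34.5,0],[-8.6,-34.5,0],[-8.6,-34.5,0],[-8.6,-34.5,0],[-8.6,-34.5,0],[-8.6,-34.5,0],[-8.6,-34.5,0],[-8.6,-34.5,0],[-8.6,-34.5,0],[-7,-30,0],[-4,-26,0],[-1,-2,0],[0,0,0]],"turn":[[0,0,0],[0,0,0],[0,0,0],[0,0,0],[0,0,0],[0,0,0],[0,0,0],[0,0,0],[0,0,0],[0,0,0],[0,0,0],[0,0,0],[0,0,0],[0,0,0],[0,0,0],[0,0,0],[0,0,0],[0,0,0],[0,0,0],[0,0,0]]}'
python3 - <<'E'
from h import *
import cv2
s=env.state();print(R.from_rotvec(s['orientation']).as_matrix().round(4))
print(s['eef_pos'],tool([.484,.026,.28]),s['joints'])
for n in("scene","top"):
    im=env.read_camera(n); cv2.imwrite(f"pics/{n}1.png",im)
    u,v=map(int,px(n,s['eef_pos'])); print(u,v,px(n,s['eef_pos']+[0,0,-.011]))
    c=cv2.convertScaleAbs(cv2.resize(im[v-60:v+60,u-70:u+70],None,fx=5,fy=5,interpolation=2),alpha=1.8,beta=10); print(u-70,v-60)
    cv2.imwrite(f"pics/{n}1c.png",c)
E
```

```text
clock: 2.35
eef_pos: [0.4986, -0.0099, 0.2799]
orientation: [0.441, -3.109, -0.001]
wrist_force: [0.1, 0.0, -0.3]
opening: 0.0851
[[-9.605e-01 -2.784e-01 -1.800e-03]
 [-2.784e-01  9.605e-01  2.000e-04]
 [ 1.700e-03  7.000e-04 -1.000e+00]]
[ 0.49860225 -0.00990742  0.27990026] [ 4.  38.6 -0.1] [-9.33516240e-02  1.35582316e-01  1.54278139e+00  4.96560792e-05
  1.46508190e+00 -1.94627595e+00]
305 171 (np.float64(305.71197654612695), np.float64(175.5975697287919))
235 111
330 255 (np.float64(330.06547624503486), np.float64(256.79784521080353))
260 195
```

```bash
python3 -m crank '{"dp":[[1,9,0],[1,12,0],[1,12,0],[1,5.5,0],[0,0,0],[0,0,0]],"turn":[[0,0,0],[0,0,0],[0,0,0],[0,0,0],[0,0,0],[0,0,0]]}'
python3 - <<'E'
from h import *
import cv2
s=env.state();print(R.from_rotvec(s['orientation']).as_matrix().round(4))
print(s['eef_pos'],tool([.484,.026,.28]),s['joints'])
for n in("scene","top"):
    im=env.read_camera(n); cv2.imwrite(f"pics/{n}1.png",im)
    u,v=map(int,px(n,s['eef_pos'])); print(px(n,s['eef_pos']),px(n,s['eef_pos']+[0,0,-.011]))
    c=cv2.convertScaleAbs(cv2.resize(im[v-60:v+60,u-70:u+70],None,fx=5,fy=5,interpolation=2),alpha=1.8,beta=10); print(u-70,v-60)
    cv2.imwrite(f"pics/{n}1c.png",c)
E
```

```text
clock: 2.95
eef_pos: [0.4836, 0.0275, 0.2814]
orientation: [-0.452, 3.108, -0.0]
wrist_force: [-0.1, 0.3, -0.6]
opening: 0.0852
[[-9.586e-01 -2.847e-01  5.000e-04]
 [-2.847e-01  9.586e-01 -1.000e-04]
 [-4.000e-04 -3.000e-04 -1.000e+00]]
[0.48362792 0.0274768  0.28139609] [ 0.1 -1.5  1.4] [-1.88072654e-02  1.00191266e-01  1.57878394e+00 -1.21170674e-04
  1.46215058e+00 -1.87824658e+00]
(np.float64(316.6728797076472), np.float64(165.1725661658645)) (np.float64(316.65865131955724), np.float64(169.2974689136086))
246 105
(np.float64(311.87946222484857), np.float64(264.28109994219517)) (np.float64(312.04172209513786), np.float64(265.2223236907828))
241 204
```

View pics/scene1c.png

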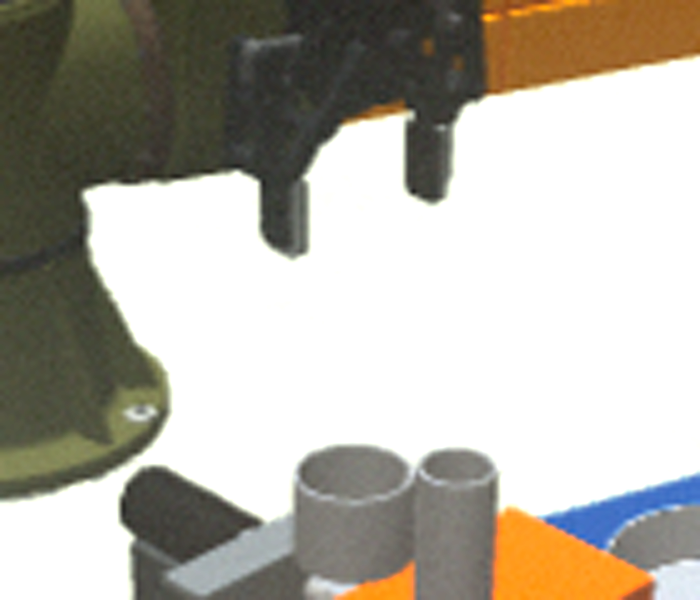

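View pics/top1c.png

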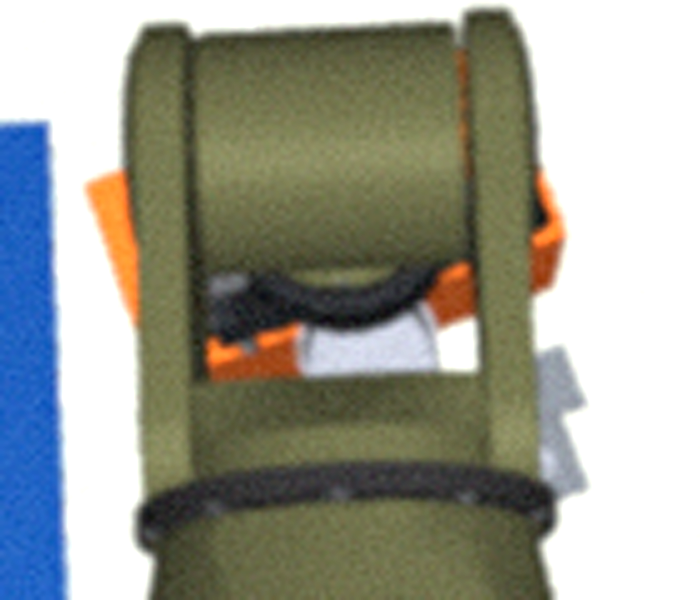

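Run:
```python
from h import *
import cv2
p=np.array([.4836,.0275,.2814]); y=np.array([-.2847,.9586,0])
for d in (-.0425,.0425):
  for dz in (-.011,.002,.04): print(d,dz,px("scene",p+d*y+[0,0,dz]))
print("base",px("scene",[0,0,0]),px("top",[0,0,0]))
p0=np.array([.193,.5147,.2026]);y0=np.array([.351,.937,0])
for d in (-.0425,.0425): print(px("scene",p0+d*y0+[0,0,.002]))
im=cv2.imread("pics/scene0.png")
cv2.imwrite("pics/s0g.png",cv2.convertScaleAbs(cv2.resize(im[40:140,360:460],None,fx=6,fy=6,interpolation=2),alpha=2.5,beta=20))
im=cv2.imread("pics/scene0.png")
cv2.imwrite("pics/s0b.png",cv2.convertScaleAbs(cv2.resize(im[80:210,190:300],None,fx=5,fy=4.5,interpolation=2),alpha=2,beta=20))
```

```text
-0.0425 -0.011 (np.float64(303.9000995156247), np.float64(174.83077634522715))
-0.0425 0.002 (np.float64(303.83732616708545), np.float64(169.87982653328723))
-0.0425 0.04 (np.float64(303.649238598276), np.float64(155.04531260188483))
0.0425 -0.011 (np.float64(328.8938479355577), np.float64(163.97810169259012))
0.0425 0.002 (np.float64(328.98381705232237), np.float64(159.1686043082343))
0.0425 0.04 (np.float64(329.2531113516672), np.float64(144.7728841445201))
base (np.float64(243.16889005398883), np.float64(186.47065254882938)) (np.float64(340.3754122344331), np.float64(489.4956803481151))
(np.float64(392.3877943843141), np.float64(123.14331397149789))
(np.float64(417.1442468443906), np.float64(122.07174415423515))
```

View pics/s0g.png

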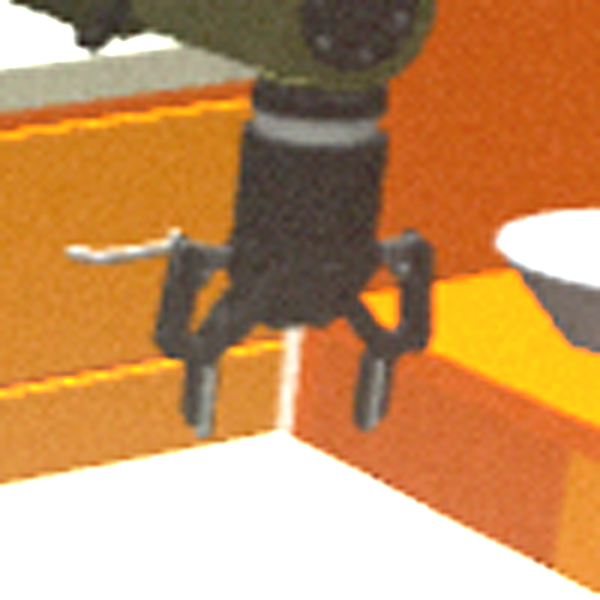

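View pics/s0b.png

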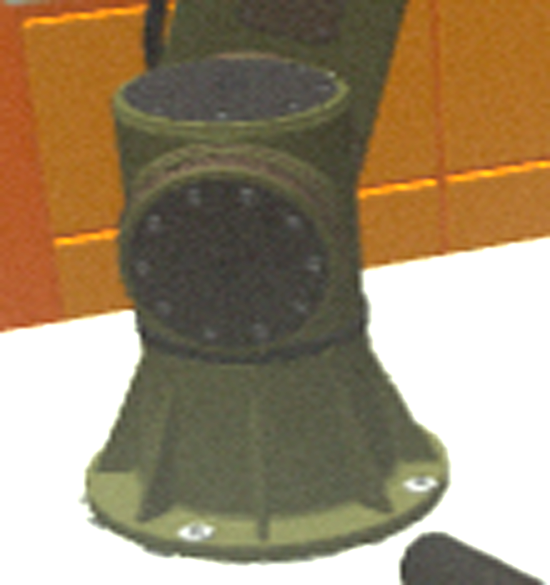

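Run:
```python
from h import *
import cv2
p=np.array([.4836,.0275,.2814]); y=np.array([-.2847,.9586,0])
for d in (.0425,.05,.057):
  for dz in (0,.04): print(d,dz,px("top",p+d*y+[0,0,dz]))
im=cv2.imread("pics/top1.png")
cv2.imwrite("pics/t1g.png",cv2.convertScaleAbs(cv2.resize(im[240:300,260:340],None,fx=10,fy=10,interpolation=2),alpha=2.5,beta=20))
```

```text
0.0425 0 (np.float64(291.76476985272876), np.float64(271.6865314708313))
0.0425 0.04 (np.float64(290.36664215497564), np.float64(268.37114502894633))
0.05 0 (np.float64(288.2049848849157), np.float64(272.9952839309256))
0.05 0.04 (np.float64(286.66849190453325), np.float64(269.7287424924414))
0.057 0 (np.float64(284.879247233897), np.float64(274.21798905827296))
0.057 0.04 (np.float64(283.2133546872531), np.float64(270.9971294439034))
```

View pics/t1g.png

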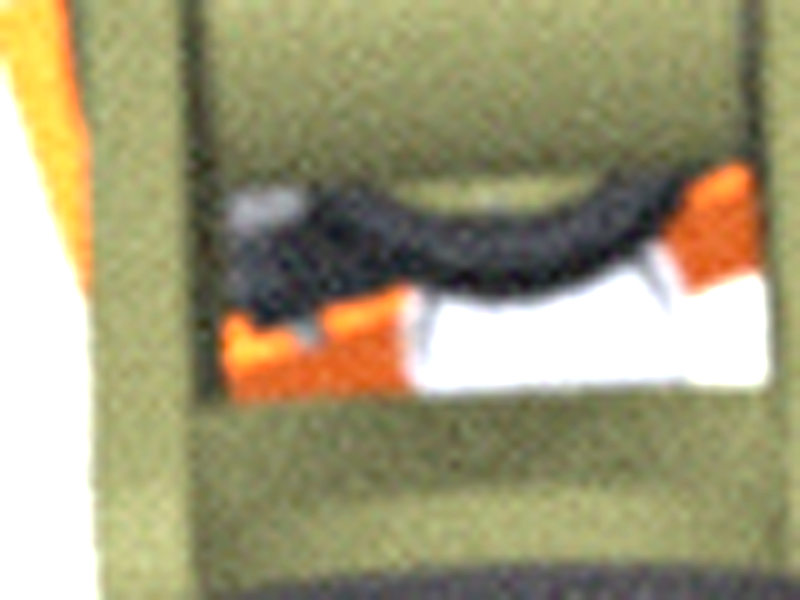

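```bash
python3 -m crank '{"dp":[[0,-0.3,10],[0,-0.3,20],[0,-0.3,25],[0,-0.3,25],[0,-0.3,20],[0,0,11],[0,0,0],[0,0,0]],"turn":[[0,0,0],[0,0,0],[0,0,0],[0,0,0],[0,0,0],[0,0,0],[0,0,0],[0,0,0]]}'
python3 - <<'E'
from h import *
import cv2
s=env.state()
print(s['eef_pos'],s['wrist_force'])
im=env.read_camera("scene"); cv2.imwrite("pics/scene2.png",im)
cv2.imwrite("pics/s2.png",cv2.convertScaleAbs(cv2.resize(im[135:235,260:390],None,fx=6,fy=6,interpolation=2),alpha=2,beta=10))
for dz in(-.011,0,.027,.04): print(dz,px("scene",s['eef_pos']+[0,0,dz]+np.array([.0121,-.0407,0])),px("scene",s['eef_pos']+[0,0,dz]-np.array([.0121,-.0407,0])))
E
```

```text
clock: 3.72
eef_pos: [0.4844, 0.0253, 0.1703]
orientation: [0.449, -3.109, -0.0]
wrist_force: [0.0, 0.3, -0.3]
opening: 0.0848
[0.48437043 0.02525865 0.17033225] [ 0.02456851  0.34316207 -0.25634533]
-0.011 (np.float64(303.75832056173175), np.float64(215.0993377252767)) (np.float64(327.54426394291085), np.float64(203.17748309962278))
0 (np.float64(303.707176914795), np.float64(211.32470443474963)) (np.float64(327.61017032302493), np.float64(199.49499911119833))
0.027 (np.float64(303.57943147237097), np.float64(201.89651093334066)) (np.float64(327.7746753527197), np.float64(190.30336793955783))
0.04 (np.float64(303.51677715436017), np.float64(197.27233786935264)) (np.float64(327.8552991803988), np.float64(185.79855438433273))
```

View pics/s2.png

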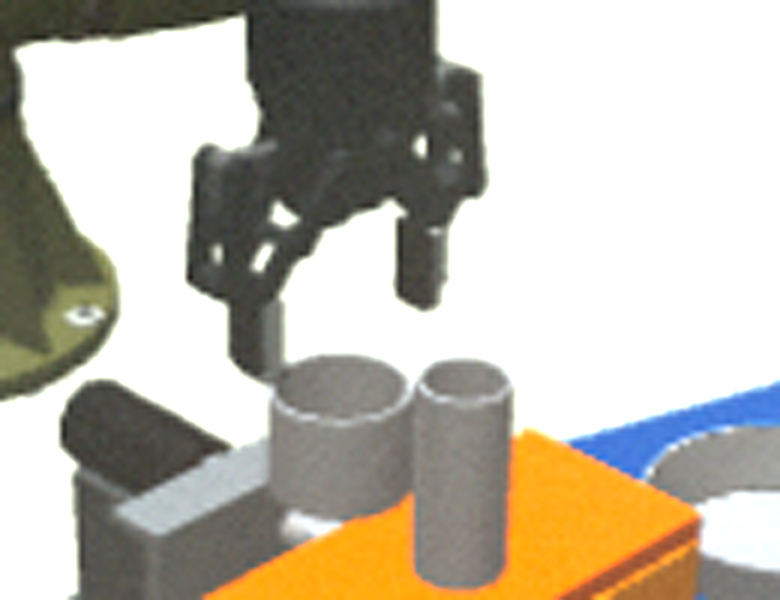

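```bash
python3 -m crank '{"dp":[[0,0,8],[0,0,12],[0,0,12],[0,0,8],[0,0,4],[0,0,0]],"turn":[[0,0,0],[0,0,0],[0,0,0],[0,0,0],[0,0,0],[0,0,0]]}'
python3 - <<'E'
from h import *
import cv2
s=env.state()
print(s['eef_pos'],s['wrist_force'])
im=env.read_camera("scene"); cv2.imwrite("pics/scene3.png",im)
cv2.imwrite("pics/s3.png",cv2.convertScaleAbs(cv2.resize(im[135:235,260:390],None,fx=6,fy=6,interpolation=2),alpha=2,beta=10))
E
```

```text
clock: 4.27
eef_pos: [0.4841, 0.0254, 0.1257]
orientation: [0.45, -3.109, -0.0]
wrist_force: [-0.0, -0.2, 0.4]
opening: 0.0851
[0.48408952 0.02541557 0.12573399] [-0.01212092 -0.20863318  0.37779141]
```

View pics/s3.png

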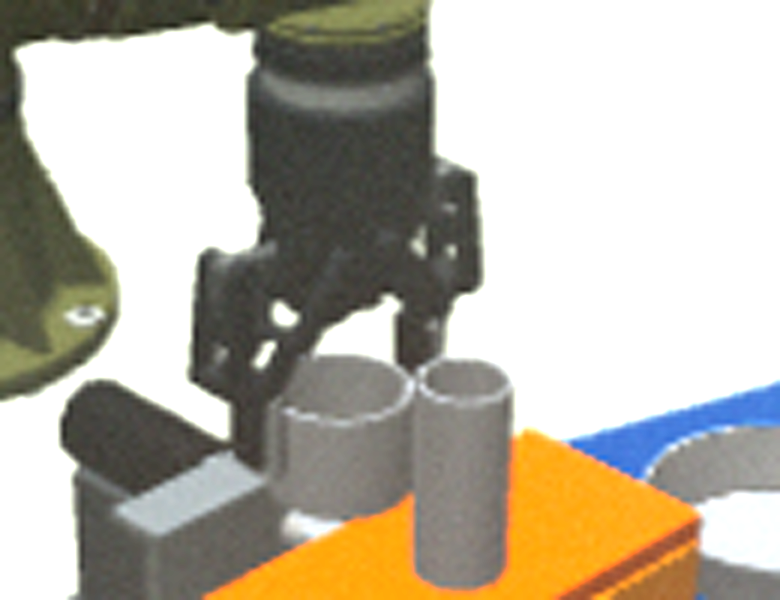

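```bash
python3 -m crank '{"dp":[[0,0,0],[0,0,0],[0,0,0],[0,0,0],[0,0,0],[0,0,0]],"turn":[[0,0,0],[0,0,0],[0,0,0],[0,0,0],[0,0,0],[0,0,0]]}' 50 60
python3 - <<'E'
from h import *
import cv2
s=env.state()
print(s['eef_pos'],s['wrist_force'],s['opening'])
im=env.read_camera("scene"); cv2.imwrite("pics/scene4.png",im)
cv2.imwrite("pics/s4.png",cv2.convertScaleAbs(cv2.resize(im[135:235,260:390],None,fx=6,fy=6,interpolation=2),alpha=2,beta=10))
E
```

```text
clock: 4.82
eef_pos: [0.4848, 0.0254, 0.1274]
orientation: [-0.45, 3.107, -0.0]
wrist_force: [-2.3, 1.1, 7.7]
opening: 0.0611
[0.48476935 0.0254454  0.12742504] [-2.30420869  1.05473364  7.71029139] 0.06113444314512548
```

View pics/s4.png

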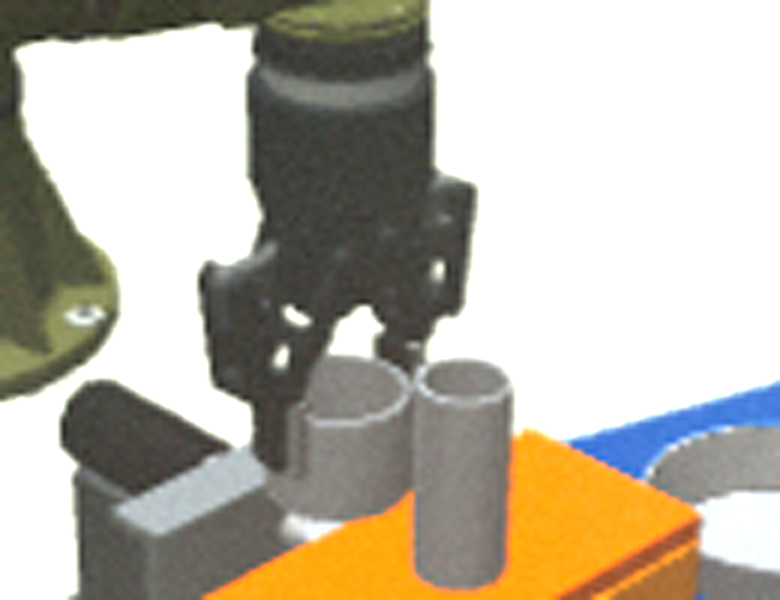

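The wide cup is gripped: the opening reads 61 mm, and the fingers straddle it near (310,210) and (328,193). I'm lifting it and heading for the bowl.

```bash
python3 -m crank '{"dp":[[0,0,-6],[0,0,-12],[0,0,-15],[0,0,-12],[0,0,-5],[0,0,0]],"turn":[[0,0,0],[0,0,0],[0,0,0],[0,0,0],[0,0,0],[0,0,0]]}'
python3 - <<'E'
from h import *
s=env.state()
print(s['eef_pos'],s['wrist_force'],s['opening'],tool([.4455,.2945,.177]),s['joints'])
E
```

```text
clock: 5.37
eef_pos: [0.4847, 0.0254, 0.1774]
orientation: [-0.45, 3.107, -0.001]
wrist_force: [-0.1, 0.9, -0.6]
opening: 0.061
[0.48472669 0.02540171 0.17744245] [-0.14572202  0.86225299 -0.60927467] 0.060997980275238096 [-38.7 269.2   0.3] [-2.31157978e-02  1.78678222e-01  1.73336920e+00 -4.77816092e-06
  1.22731146e+00 -1.88133050e+00]
```

```bash
python3 -m crank '{"dp":[[-1,6,0],[-2,14,0],[-3,22,0],[-4,28,0],[-4,28,0],[-4,28,0],[-4,28,0],[-4,28,0],[-4,28,0],[-3,24,0],[-3,18,0],[-2,11,0],[-0.7,6,0],[0,0,0],[0,0,0]],"turn":[[0,0,0],[0,0,0],[0,0,0],[0,0,0],[0,0,0],[0,0,0],[0,0,0],[0,0,0],[0,0,0],[0,0,0],[0,0,0],[0,0,0],[0,0,0],[0,0,0],[0,0,0]]}'
python3 - <<'E'
from h import *
import cv2
s=env.state()
print(s['eef_pos'],s['wrist_force'],s['opening'],tool([.4455,.2945,.177]))
for n,(x,y) in(("scene",(330,130)),("top",(150,240))):
    im=env.read_camera(n); cv2.imwrite(f"pics/{n}5.png",im)
    cv2.imwrite(f"pics/{n}5c.png",cv2.convertScaleAbs(cv2.resize(im[y:y+110,x:x+120],None,fx=5,fy=5,interpolation=2),alpha=2,beta=10))
E
```

```text
clock: 6.62
eef_pos: [0.4451, 0.2938, 0.1758]
orientation: [0.45, -3.109, 0.001]
wrist_force: [1.7, -1.5, -0.7]
opening: 0.0608
[0.44506983 0.29382317 0.17582093] [ 1.65718636 -1.497611   -0.73985939] 0.06075350991521375 [-0.6  0.5 -1.2]
```

View pics/scene5c.png

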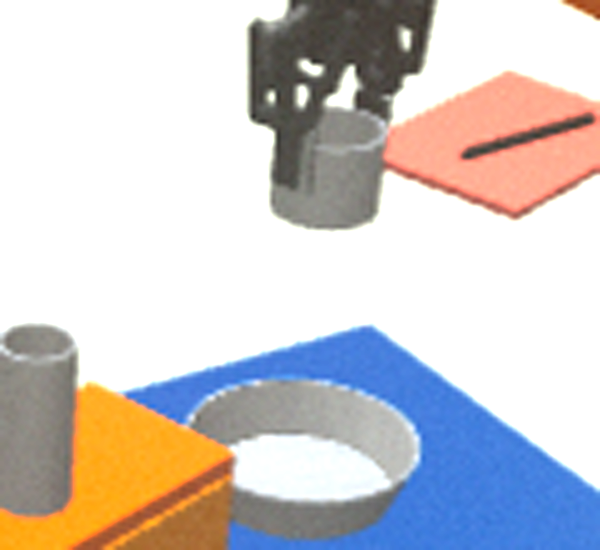

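View pics/top5c.png

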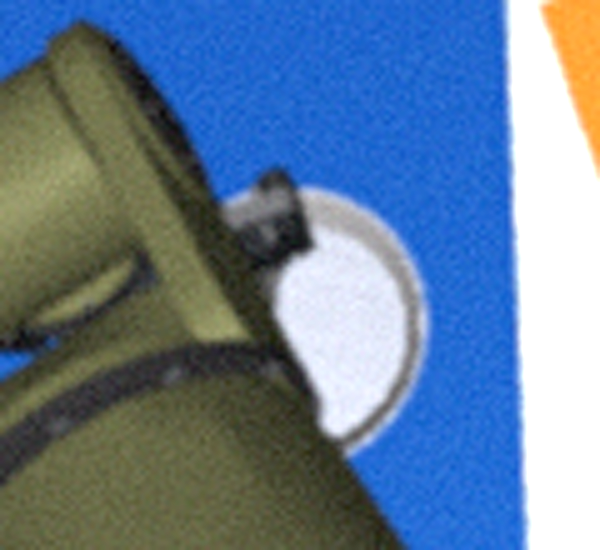

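Run:
```python
from h import *
for z in(.177,.189,.2,.237,.036,.004): print(z,px("scene",[.4451,.2938,z]))
print(ray("scene",395,171,.189),ray("scene",330+328/5-.4,130+132/5-.4,.237))
```

```text
0.177 (np.float64(393.88649677231666), np.float64(174.4846991581458))
0.189 (np.float64(394.2772685101511), np.float64(170.62336938095063))
0.2 (np.float64(394.63884584901837), np.float64(167.05051799444945))
0.237 (np.float64(395.8793060042087), np.float64(154.79316857300887))
0.036 (np.float64(389.5642132740028), np.float64(217.1944459530625))
0.004 (np.float64(388.64753150798555), np.float64(226.25244645982866))
[0.44795984 0.2942206  0.189     ] [0.45065795 0.2875494  0.237     ]
```

The cup is above the bowl. Its base is near (395,171), as predicted, and the bowl rim's centre is near (390.5,217.5), which lines up vertically. Lowering it.

```bash
python3 -m crank '{"dp":[[-0.5,0.5,8],[0,0,16],[0,0,22],[0,0,24],[0,0,24],[0,0,24],[0,0,20],[0,0,14],[0,0,10],[0,0,7],[0,0,5],[0,0,3],[0,0,2],[0,0,0]],"turn":[[0,0,0],[0,0,0],[0,0,0],[0,0,0],[0,0,0],[0,0,0],[0,0,0],[0,0,0],[0,0,0],[0,0,0],[0,0,0],[0,0,0],[0,0,0],[0,0,0]]}'
python3 - <<'E'
from h import *
import cv2
s=env.state()
print(s['eef_pos'],s['wrist_force'],s['opening'])
im=env.read_camera("scene"); cv2.imwrite(f"pics/scene6.png",im)
x,y=330,150
cv2.imwrite(f"pics/s6.png",cv2.convertScaleAbs(cv2.resize(im[y:y+100,x:x+110],None,fx=6,fy=6,interpolation=2),alpha=2,beta=10))
E
```

```text
clock: 7.88
eef_pos: [0.4456, 0.295, -0.0027]
orientation: [-0.45, 3.109, 0.0]
wrist_force: [0.7, -0.5, -1.0]
opening: 0.0608
[ 0.44560625  0.29501406 -0.00265395] [ 0.67453619 -0.51513333 -1.00487528] 0.06084735724635776
```

View pics/s6.png

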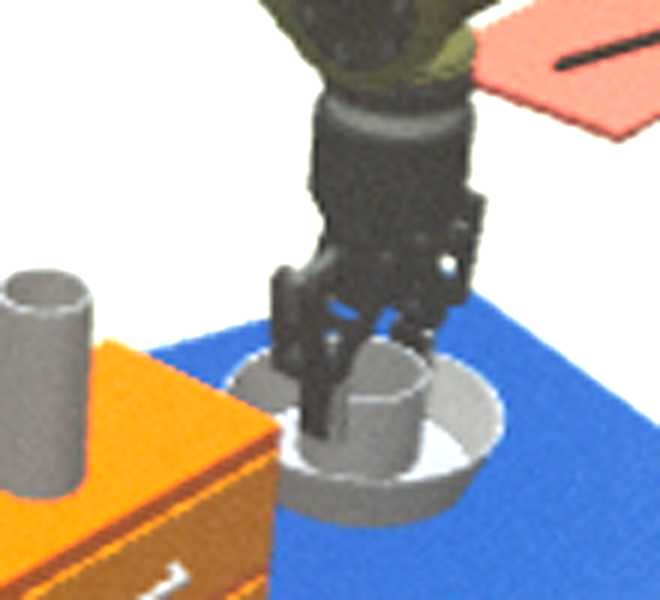

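```bash
python3 -m crank '{"dp":[[0,0,2],[0,0,1.5],[0,0,0]],"turn":[[0,0,0],[0,0,0],[0,0,0]]}'; python3 -m crank '{"dp":[[0,0,1.5],[0,0,1],[0,0,0]],"turn":[[0,0,0],[0,0,0],[0,0,0]]}'
```

```text
clock: 8.18
eef_pos: [0.4454, 0.2949, -0.0064]
orientation: [-0.45, 3.109, -0.0]
wrist_force: [-0.0, -0.3, -1.0]
opening: 0.0609
clock: 8.43
eef_pos: [0.4455, 0.295, -0.0085]
orientation: [-0.45, 3.109, 0.0]
wrist_force: [-3.0, -1.4, 3.9]
opening: 0.0609
```

```bash
python3 -m crank '{"dp":[[0,0,0],[0,0,0],[0,0,0],[0,0,0]],"turn":[[0,0,0],[0,0,0],[0,0,0],[0,0,0]]}' 72; python3 -m crank '{"dp":[[0,0,-5],[0,0,-10],[0,0,-20],[0,0,-28],[0,0,-32],[0,0,-32],[0,0,-32],[0,0,-32],[0,0,-32],[0,0,-20],[0,0,-7],[0,0,0]],"turn":[[0,0,0],[0,0,0],[0,0,0],[0,0,0],[0,0,0],[0,0,0],[0,0,0],[0,0,0],[0,0,0],[0,0,0],[0,0,0],[0,0,0]]}'
python3 - <<'E'
from h import *
import cv2
s=env.state()
print(s['eef_pos'],s['wrist_force'],s['opening'])
print(tool([.562,.0385,.242]))
im=env.read_camera("scene"); cv2.imwrite(f"pics/scene7.png",im)
x,y=310,150
cv2.imwrite(f"pics/s7.png",cv2.convertScaleAbs(cv2.resize(im[y:y+100,x:x+130],None,fx=6,fy=6,interpolation=2),alpha=2,beta=10))
E
```

```text
clock: 8.77
eef_pos: [0.4455, 0.295, -0.0088]
orientation: [-0.45, 3.109, 0.0]
wrist_force: [0.4, -0.3, 0.1]
opening: 0.0723
clock: 9.77
eef_pos: [0.4458, 0.2951, 0.2432]
orientation: [-0.449, 3.106, 0.002]
wrist_force: [0.1, 0.1, 0.1]
opening: 0.072
[0.44575412 0.29514131 0.24324561] [0.09961605 0.11474492 0.14954155] 0.072004601708617
[ -38.7 -279.1    1.2]
```

View pics/s7.png

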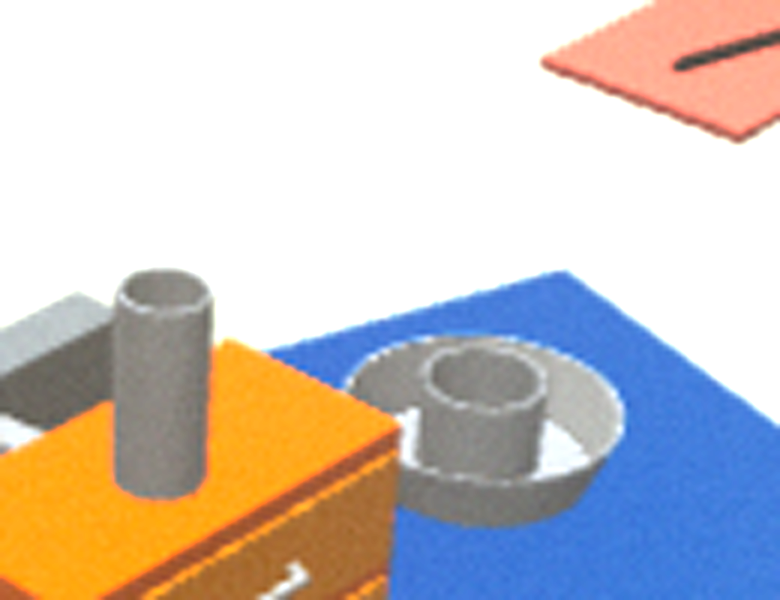

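The wide cup stands upright in the bowl at about (391,214) and the fingers are clear of it. The tall cup is next.

```bash
python3 -m crank '{"dp":[[-1,-7,0],[-2,-15,0],[-3,-23,0],[-4,-29,0],[-4,-29,0],[-4,-29,0],[-4,-29,0],[-4,-29,0],[-4,-29,0],[-3,-24,0],[-3,-18,0],[-1.7,-11,0],[-1,-7,0],[0,0,0],[0,0,0]],"turn":[[0,0,0],[0,0,0],[0,0,0],[0,0,0],[0,0,0],[0,0,0],[0,0,0],[0,0,0],[0,0,0],[0,0,0],[0,0,0],[0,0,0],[0,0,0],[0,0,0],[0,0,0]]}' 80
python3 - <<'E'
from h import *
s=env.state()
print(s['eef_pos'],s['wrist_force'],s['opening'],tool([.562,.0385,.240]))
E
```

```text
clock: 11.07
eef_pos: [0.5613, 0.0388, 0.2407]
orientation: [0.45, -3.108, -0.0]
wrist_force: [-0.4, 0.3, 1.0]
opening: 0.08
[0.56133586 0.03875324 0.24066188] [-0.43465903  0.2754643   0.95996523] 0.07997886696201148 [-0.6 -0.4  0.7]
```

```bash
python3 -m crank '{"dp":[[-0.6,-0.4,8],[0,0,14],[0,0,16],[0,0,14],[0,0,9],[0,0,4],[0,0,0]],"turn":[[0,0,0],[0,0,0],[0,0,0],[0,0,0],[0,0,0],[0,0,0],[0,0,0]]}'
python3 - <<'E'
from h import *
import cv2
s=env.state()
print(s['eef_pos'],s['wrist_force'],s['opening'])
im=env.read_camera("scene"); cv2.imwrite(f"pics/scene8.png",im)
x,y=280,130
cv2.imwrite(f"pics/s8.png",cv2.convertScaleAbs(cv2.resize(im[y:y+110,x:x+120],None,fx=6,fy=5.4,interpolation=2),alpha=2,beta=10))
E
```

```text
clock: 11.65
eef_pos: [0.562, 0.0386, 0.1754]
orientation: [0.451, -3.108, -0.0]
wrist_force: [-0.7, 0.3, 0.2]
opening: 0.0803
[0.56197118 0.03860341 0.17541527] [-0.69215776  0.28910925  0.24259861] 0.08034810239377334
```

View pics/s8.png

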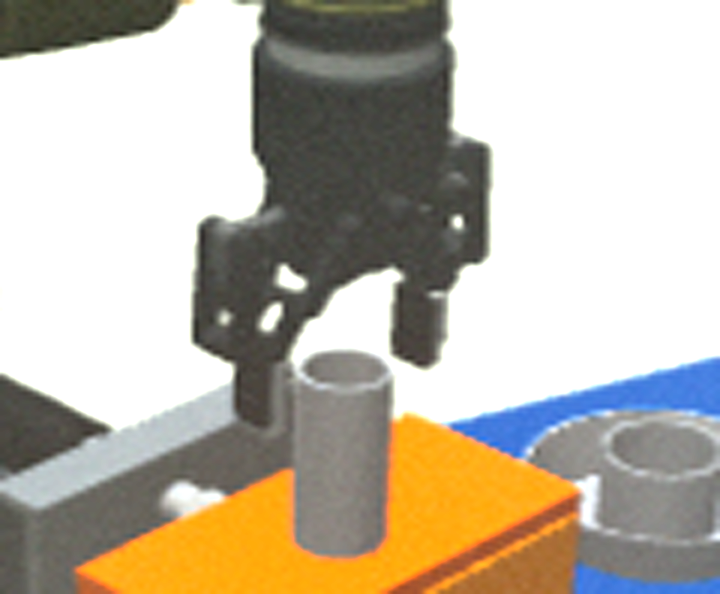

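```bash
python3 -m crank '{"dp":[[0,0,6],[0,0,6],[0,0,0]],"turn":[[0,0,0],[0,0,0],[0,0,0]]}';python3 -m crank '{"dp":[[0,0,0],[0,0,0],[0,0,0],[0,0,0],[0,0,0],[0,0,0],[0,0,0],[0,0,0]],"turn":[[0,0,0],[0,0,0],[0,0,0],[0,0,0],[0,0,0],[0,0,0],[0,0,0],[0,0,0]]}' 30 60;python3 -m crank '{"dp":[[0,0,-8],[0,0,-15],[0,0,-20],[0,0,-14],[0,0,-6],[0,0,0]],"turn":[[0,0,0],[0,0,0],[0,0,0],[0,0,0],[0,0,0],[0,0,0]]}'
python3 - <<'E'
from h import *
import cv2
s=env.state()
print(s['eef_pos'],s['wrist_force'],s['opening'],tool([.4455,.295,s['eef_pos'][2]]))
im=env.read_camera("scene"); cv2.imwrite(f"pics/scene9.png",im)
x,y=280,110
cv2.imwrite(f"pics/s9.png",cv2.convertScaleAbs(cv2.resize(im[y:y+110,x:x+120],None,fx=6,fy=5.4,interpolation=2),alpha=2,beta=10))
E
```

```text
clock: 11.95
eef_pos: [0.5619, 0.0382, 0.1631]
orientation: [0.45, -3.108, -0.0]
wrist_force: [0.2, 0.5, -1.2]
opening: 0.08
clock: 12.62
eef_pos: [0.5626, 0.0382, 0.1647]
orientation: [-0.45, 3.108, -0.0]
wrist_force: [-0.5, 0.7, 6.3]
opening: 0.0383
clock: 13.12
eef_pos: [0.5627, 0.0381, 0.2285]
orientation: [-0.45, 3.107, -0.001]
wrist_force: [0.3, -0.3, -2.0]
opening: 0.039
[0.56269473 0.03809471 0.22846908] [ 0.29726915 -0.29652186 -1.97439565] 0.039012459027685124 [ 39.6 279.6  -0.3]
```

View pics/s9.png

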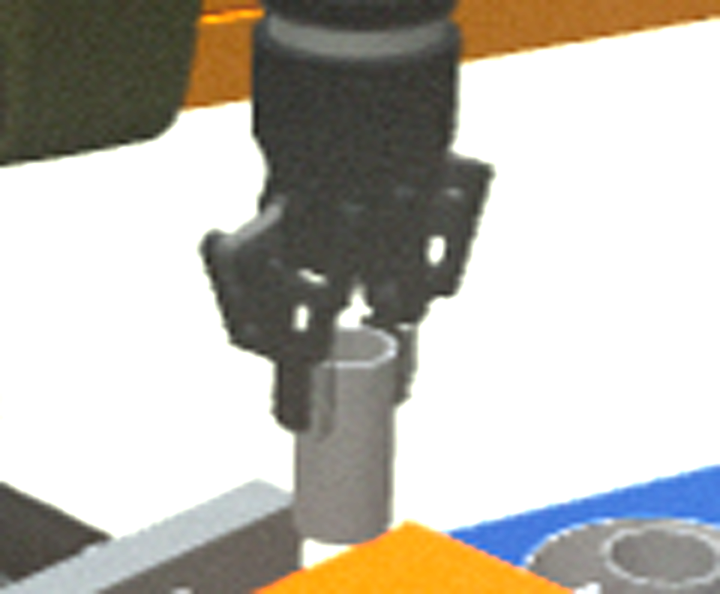

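The tall cup is gripped (39 mm), upright and lifted. Moving it over the wide cup.

```bash
python3 -m crank '{"dp":[[1,7,0],[2,15,0],[3,23,0],[4,29,0],[4,29,0],[4,29,0],[4,29,0],[4,29,0],[4,29,0],[3,24,0],[3,18,0],[2,11,0],[1.6,7.6,0],[0,0,0],[0,0,0]],"turn":[[0,0,0],[0,0,0],[0,0,0],[0,0,0],[0,0,0],[0,0,0],[0,0,0],[0,0,0],[0,0,0],[0,0,0],[0,0,0],[0,0,0],[0,0,0],[0,0,0],[0,0,0]]}'
python3 - <<'E'
from h import *
s=env.state()
print(s['eef_pos'],s['wrist_force'],s['opening'],tool([.4455,.295,.090]))
E
```

```text
clock: 14.42
eef_pos: [0.4452, 0.2947, 0.2269]
orientation: [0.45, -3.109, 0.001]
wrist_force: [-0.0, 0.0, -1.2]
opening: 0.039
[0.44515802 0.29469014 0.22685265] [-0.01920354  0.02603263 -1.21629639] 0.0390216668100621 [ -0.5   0.2 136.9]
```

```bash
python3 -m crank '{"dp":[[-0.4,0.2,8],[0,0,16],[0,0,24],[0,0,26],[0,0,26],[0,0,18],[0,0,12],[0,0,7],[0,0,3],[0,0,0],[0,0,0]],"turn":[[0,0,0],[0,0,0],[0,0,0],[0,0,0],[0,0,0],[0,0,0],[0,0,0],[0,0,0],[0,0,0],[0,0,0],[0,0,0]]}'
python3 - <<'E'
from h import *
import cv2
s=env.state()
print(s['eef_pos'],s['wrist_force'],s['opening'])
im=env.read_camera("scene"); cv2.imwrite(f"pics/scene10.png",im)
x,y=330,140
cv2.imwrite(f"pics/s10.png",cv2.convertScaleAbs(cv2.resize(im[y:y+110,x:x+120],None,fx=6,fy=5.4,interpolation=2),alpha=2,beta=10))
E
```

```text
clock: 15.33
eef_pos: [0.4458, 0.2953, 0.0878]
orientation: [-0.449, 3.108, 0.001]
wrist_force: [0.3, 0.7, -0.7]
opening: 0.0388
[0.44584639 0.29531768 0.08777973] [ 0.25046058  0.73928801 -0.72086657] 0.03878889586811576
```

View pics/s10.png

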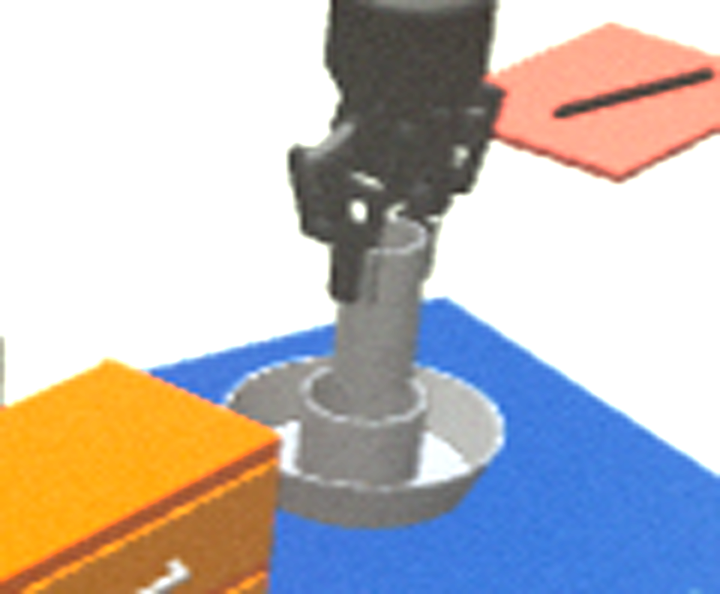

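The base of the tall cup is about 2 px (4 mm) to the right of the wide cup's centre at (391,212). I'll shift 3 mm towards the robot, then lower.

```bash
python3 -m crank '{"dp":[[1.5,0.4,0],[1.4,0.4,4],[0,0,7],[0,0,7],[0,0,7],[0,0,7],[0,0,7],[0,0,6],[0,0,4],[0,0,2],[0,0,0]],"turn":[[0,0,0],[0,0,0],[0,0,0],[0,0,0],[0,0,0],[0,0,0],[0,0,0],[0,0,0],[0,0,0],[0,0,0],[0,0,0]]}'
python3 - <<'E'
from h import *
import cv2
s=env.state()
print(s['eef_pos'],s['wrist_force'],s['opening'])
im=env.read_camera("scene"); cv2.imwrite(f"pics/scene11.png",im)
x,y=330,140
cv2.imwrite(f"pics/s11.png",cv2.convertScaleAbs(cv2.resize(im[y:y+110,x:x+120],None,fx=6,fy=5.4,interpolation=2),alpha=2,beta=10))
E
```

```text
clock: 16.3
eef_pos: [0.4423, 0.2952, 0.0357]
orientation: [0.45, -3.109, 0.0]
wrist_force: [0.1, -0.7, -1.6]
opening: 0.0388
[0.44229274 0.29524602 0.03574815] [ 0.12449038 -0.65945089 -1.57110911] 0.03882897913187912
```

View pics/s11.png

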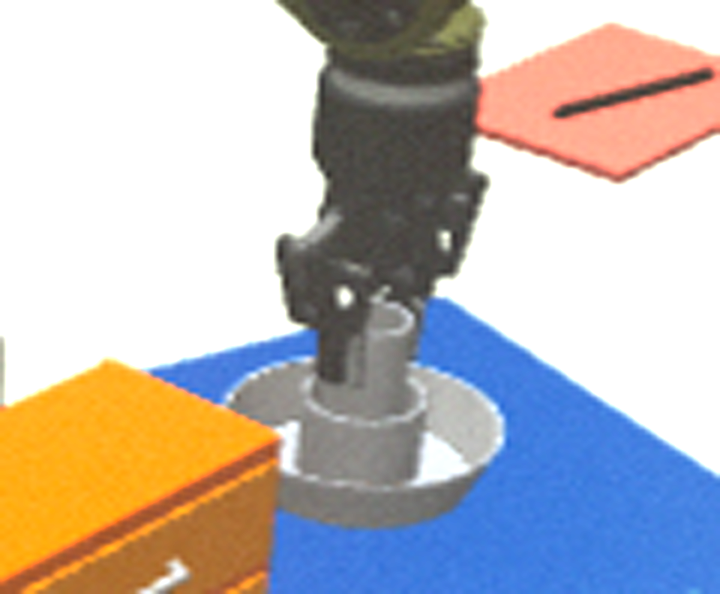

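```bash
python3 -m crank '{"dp":[[0,0,1.5],[0,0,1],[0,0,0]],"turn":[[0,0,0],[0,0,0],[0,0,0]]}';python3 -m crank '{"dp":[[0,0,1],[0,0,0],[0,0,0]],"turn":[[0,0,0],[0,0,0],[0,0,0]]}'
```

```text
clock: 16.6
eef_pos: [0.4424, 0.2953, 0.0337]
orientation: [-0.45, 3.109, 0.0]
wrist_force: [-0.9, 0.5, -1.1]
opening: 0.0387
clock: 16.85
eef_pos: [0.4425, 0.2954, 0.0328]
orientation: [-0.45, 3.109, 0.0]
wrist_force: [0.4, -0.7, -0.5]
opening: 0.0387
```

```bash
python3 -m crank '{"dp":[[0,0,1],[0,0,0.5],[0,0,0]],"turn":[[0,0,0],[0,0,0],[0,0,0]]}'
```

```text
clock: 17.1
eef_pos: [0.443, 0.2957, 0.0326]
orientation: [-0.45, 3.107, 0.001]
wrist_force: [-4.0, -1.1, 14.7]
opening: 0.039
```

Contact was made with the base seated, as predicted. I'll release to 62 mm, go straight up and look.

```bash
python3 -m crank '{"dp":[[0,0,-1],[0,0,0],[0,0,0],[0,0,0],[0,0,0]],"turn":[[0,0,0],[0,0,0],[0,0,0],[0,0,0],[0,0,0]]}' 62; python3 -m crank '{"dp":[[0,0,-5],[0,0,-10],[0,0,-18],[0,0,-26],[0,0,-32],[0,0,-32],[0,0,-32],[0,0,-26],[0,0,-14],[0,0,-5],[0,0,0]],"turn":[[0,0,0],[0,0,0],[0,0,0],[0,0,0],[0,0,0],[0,0,0],[0,0,0],[0,0,0],[0,0,0],[0,0,0],[0,0,0]]}'
python3 - <<'E'
from h import *
import cv2
s=env.state()
print(s['eef_pos'],s['wrist_force'],s['opening'],s['clock'])
for n,(x,y,w,h,k) in {"scene":(265,150,160,110,5),"top":(150,220,220,130,3.6)}.items():
    im=env.read_camera(n); cv2.imwrite(f"pics/{n}12.png",im)
    cv2.imwrite(f"pics/{n}12c.png",cv2.convertScaleAbs(cv2.resize(im[y:y+h,x:x+w],None,fx=k,fy=k,interpolation=2),alpha=2,beta=10))
E
```

```text
clock: 17.52
eef_pos: [0.4424, 0.2953, 0.032]
orientation: [0.45, -3.109, 0.0]
wrist_force: [0.2, 0.7, -0.9]
opening: 0.062
clock: 18.43
eef_pos: [0.4426, 0.2955, 0.2337]
orientation: [-0.45, 3.107, 0.001]
wrist_force: [-0.3, 0.1, -0.4]
opening: 0.0619
[0.44261855 0.29545502 0.23365405] [-0.26447182  0.0899843  -0.37224314] 0.06186331097603139 18.4333
```

View pics/scene12c.png

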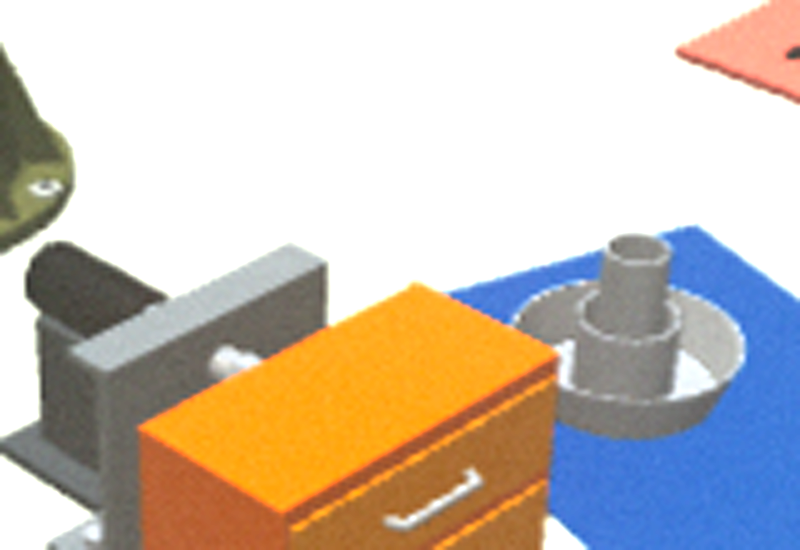

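View pics/top12c.png

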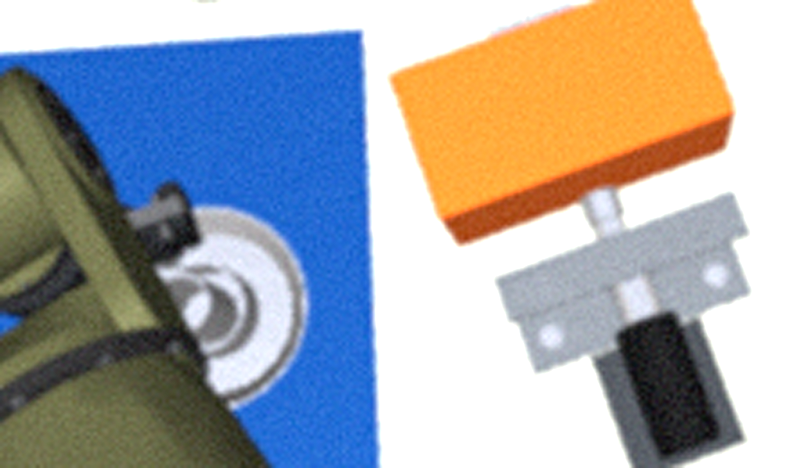

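The cups are nested upright in the bowl near (391,205). The uncovered bolt head now shows near (316,276) in the top view and (312,222) in the scene view, so I'll enlarge those.

Run:
```python
from h import *
import cv2
for n,(x,y,w,h,k) in {"scene":(295,205,35,30,20),"top":(295,255,50,36,16)}.items():
    im=cv2.imread(f"pics/{n}12.png")
    cv2.imwrite(f"pics/{n}12b.png",cv2.convertScaleAbs(cv2.resize(im[y:y+h,x:x+w],None,fx=k,fy=k,interpolation=2),alpha=1.7,beta=10))
g=np.array([.4835,.0205]); 
for t in (16.5,):
  X=np.array([np.cos(np.radians(t)),np.sin(np.radians(t))]);
  for d in(-.009,0,.009,-.023,.023):
    print(d,px("top",[*(g+d*X),.110]),px("scene",[*(g+d*X),.110]))
```

```text
-0.009 (np.float64(318.4545349956134), np.float64(280.5402162935236)) (np.float64(311.67339508957514), np.float64(224.25996348176304))
0 (np.float64(317.1047553119884), np.float64(276.9128178388845)) (np.float64(314.07591003309244), np.float64(225.59722469423784))
0.009 (np.float64(315.7589067348978), np.float64(273.29598384149773)) (np.float64(316.49831384582296), np.float64(226.94555622843137))
-0.023 (np.float64(320.5620466288965), np.float64(286.20394388881095)) (np.float64(307.97510845863746), np.float64(222.2014642089441))
0.023 (np.float64(313.6731378199932), np.float64(267.6906876361643)) (np.float64(320.30661531991626), np.float64(229.06529074265652))
```

View pics/scene12b.png

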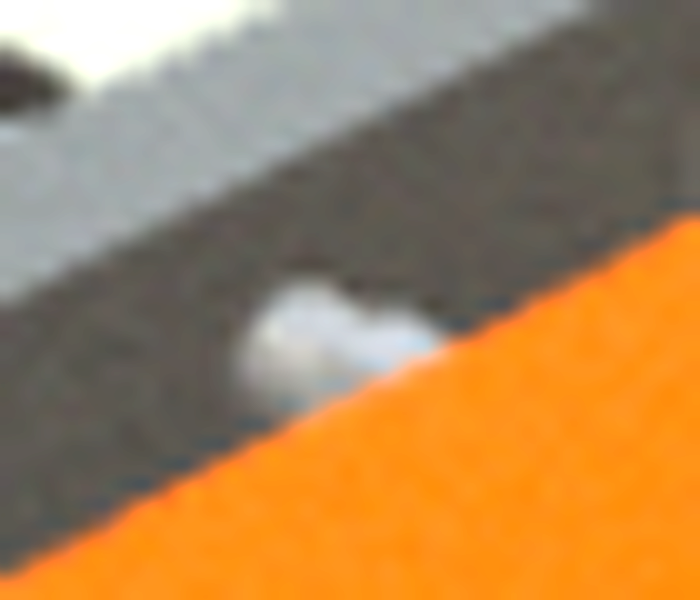

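View pics/top12b.png

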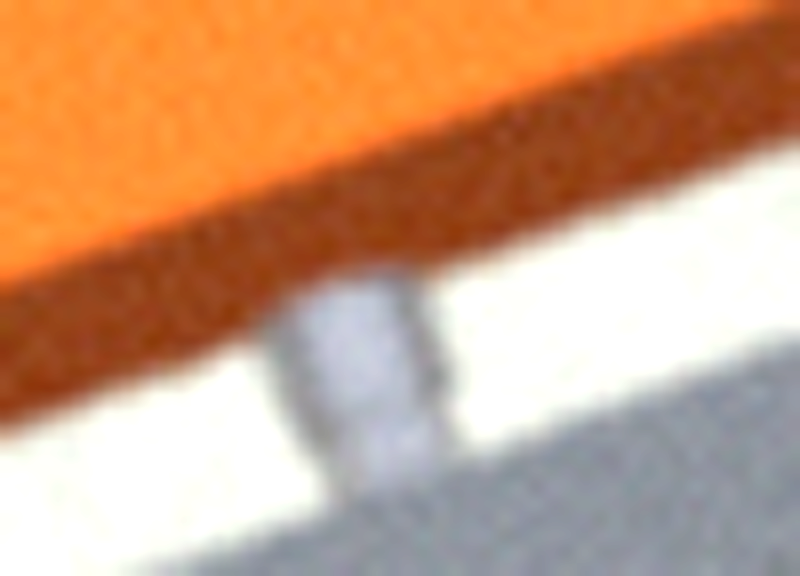

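```bash
python3 - <<'E'
from h import *
for z in(.22,.23,.24,.25,.26,.27): print(z,px("scene",[.5627,.0381,z]))
for z in(.14,.15,.16,.17): print(z,px("scene",[.4848,.0254,z]))
y=np.array([-.285,.9586])
for z in(.14,.15,.16,.17): print(z,px("scene",[*(np.array([.4848,.0254])-.036*y),z]))
s=env.state();print(tool([.485,.0205,.234]))
E
python3 - <<'E'
import cv2
im=cv2.imread("pics/scene9.png")[160:215,315:375]
cv2.imwrite("pics/s9b.png",cv2.convertScaleAbs(cv2.resize(im,None,fx=12,fy=10,interpolation=2),alpha=2,beta=10))
E
```

```text
0.22 (np.float64(336.17061857609895), np.float64(200.76946141177433))
0.23 (np.float64(336.27777634140926), np.float64(197.09121189554548))
0.24 (np.float64(336.38597099815075), np.float64(193.3773705078923))
0.25 (np.float64(336.49521766941086), np.float64(189.62741814047874))
0.26 (np.float64(336.6055317738081), np.float64(185.84082554070665))
0.27 (np.float64(336.71692903274607), np.float64(182.01705306270375))
0.14 (np.float64(316.00078603624956), np.float64(215.5468860512418))
0.15 (np.float64(316.0100583210247), np.float64(212.21656103761327))
0.16 (np.float64(316.01941341218856), np.float64(208.8564944668209))
0.17 (np.float64(316.02885242397355), np.float64(205.46628614020716))
0.14 (np.float64(305.83473512918937), np.float64(220.75580212063474))
0.15 (np.float64(305.79819339282085), np.float64(217.3913908029668))
0.16 (np.float64(305.7613196454337), np.float64(213.9964111067854))
0.17 (np.float64(305.7241093414978), np.float64(210.5704445234482))
[  36.7 -275.5   -2.5]
```

View pics/s9b.png

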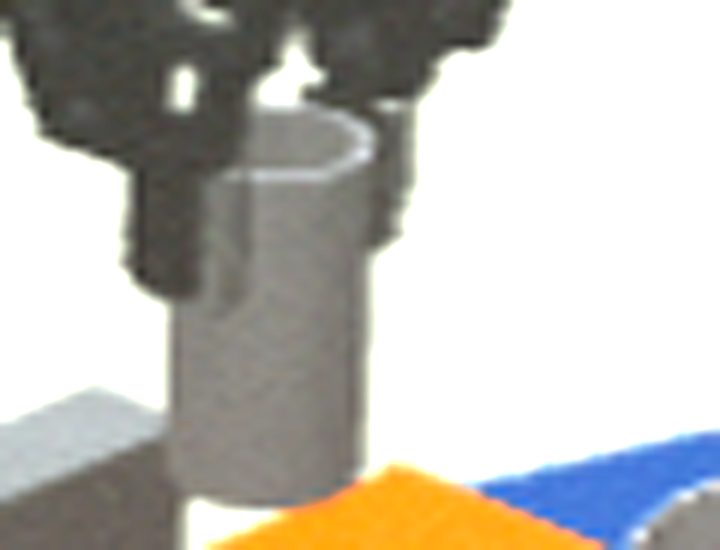

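```bash
python3 -m crank '{"dp":[[1,-7,0],[2,-15,0],[3,-23,0],[4,-29,0],[4,-29,0],[4,-29,0],[4,-29,0],[4,-29,0],[4,-27,0],[3,-22,0],[2,-18,0],[1,-11,0],[0.7,-7.5,0],[0,0,0],[0,0,0]],"turn":[[0,0,0],[0,0,0],[0,0,0],[0,0,0],[0,0,0],[0,0,0],[0,0,0],[0,0,0],[0,0,0],[0,0,0],[0,0,0],[0,0,0],[0,0,0],[0,0,0],[0,0,0]]}' 60
python3 - <<'E'
from h import *
s=env.state()
print(s['eef_pos'],s['wrist_force'],s['opening'],tool([.485,.0205,.160]))
E
```

```text
clock: 19.78
eef_pos: [0.4852, 0.021, 0.2318]
orientation: [0.45, -3.109, -0.0]
wrist_force: [-0.3, -0.2, -0.2]
opening: 0.0597
[0.48517152 0.02100431 0.23184645] [-0.27344574 -0.20404674 -0.22787428] 0.05966715749899457 [ 0.3 -0.5 71.8]
```

```bash
python3 -m crank '{"dp":[[0.2,-0.5,8],[0,0,16],[0,0,22],[0,0,24],[0,0,20],[0,0,12],[0,0,6],[0,0,2],[0,0,0],[0,0,0]],"turn":[[0,0,0],[0,0,0],[0,0,0],[0,0,0],[0,0,0],[0,0,0],[0,0,0],[0,0,0],[0,0,0],[0,0,0]]}'
python3 - <<'E'
from h import *
import cv2
s=env.state()
print(s['eef_pos'],s['wrist_force'],s['opening'])
for n,(x,y,w,h,k) in {"scene":(280,145,90,90,6.5),"top":(260,220,110,90,6)}.items():
    im=env.read_camera(n); cv2.imwrite(f"pics/{n}13.png",im)
    cv2.imwrite(f"pics/{n}13c.png",cv2.convertScaleAbs(cv2.resize(im[y:y+h,x:x+w],None,fx=k,fy=k,interpolation=2),alpha=2,beta=10))
E
```

```text
clock: 20.62
eef_pos: [0.4856, 0.0204, 0.1229]
orientation: [-0.45, 3.108, -0.0]
wrist_force: [0.1, 0.6, 1.0]
opening: 0.0598
[0.48563071 0.02041219 0.12288233] [0.14824358 0.59459479 1.03219378] 0.059835858759456004
```

View pics/scene13c.png

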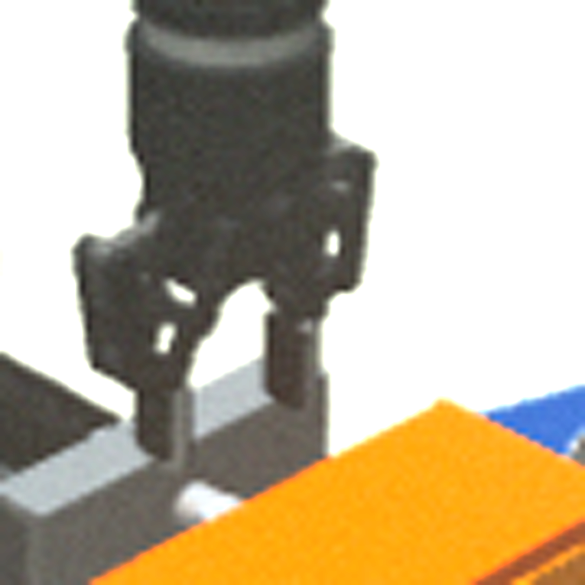

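View pics/top13c.png

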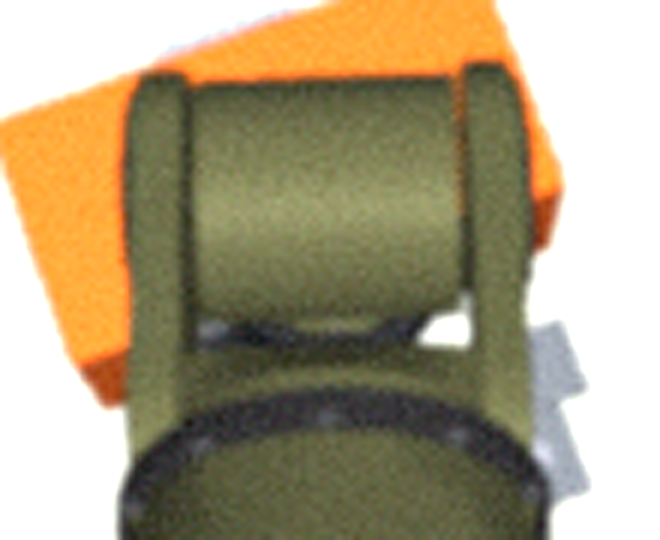

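Both fingertips, at (305,216) and (325,208), are above the gap and straddle the bolt. Lowering them in while watching the force.

```bash
python3 -m crank '{"dp":[[0.5,0.3,5],[0,0,8],[0,0,10],[0,0,8],[0,0,4],[0,0,0]],"turn":[[0,0,0],[0,0,0],[0,0,0],[0,0,0],[0,0,0],[0,0,0]]}'; python3 -m crank '{"dp":[[0,0,5],[0,0,7],[0,0,7],[0,0,4],[0,0,0]],"turn":[[0,0,0],[0,0,0],[0,0,0],[0,0,0],[0,0,0]]}'
python3 - <<'E'
from h import *
import cv2
s=env.state()
print(s['eef_pos'],s['wrist_force'],s['opening'])
for n,(x,y,w,h,k) in {"scene":(280,145,90,90,6.5)}.items():
    im=env.read_camera(n); cv2.imwrite(f"pics/{n}14.png",im)
    cv2.imwrite(f"pics/{n}14c.png",cv2.convertScaleAbs(cv2.resize(im[y:y+h,x:x+w],None,fx=k,fy=k,interpolation=2),alpha=2,beta=10))
E
```

```text
clock: 21.22
eef_pos: [0.4841, 0.0203, 0.0858]
orientation: [0.45, -3.107, -0.001]
wrist_force: [-0.3, -0.6, 0.4]
opening: 0.0598
clock: 21.63
eef_pos: [0.4842, 0.0203, 0.0631]
orientation: [0.45, -3.108, -0.0]
wrist_force: [-0.6, -0.3, -0.2]
opening: 0.06
[0.48417275 0.02033559 0.06309071] [-0.63596374 -0.30716291 -0.16940299] 0.06001347457375506
```

View pics/scene14c.png

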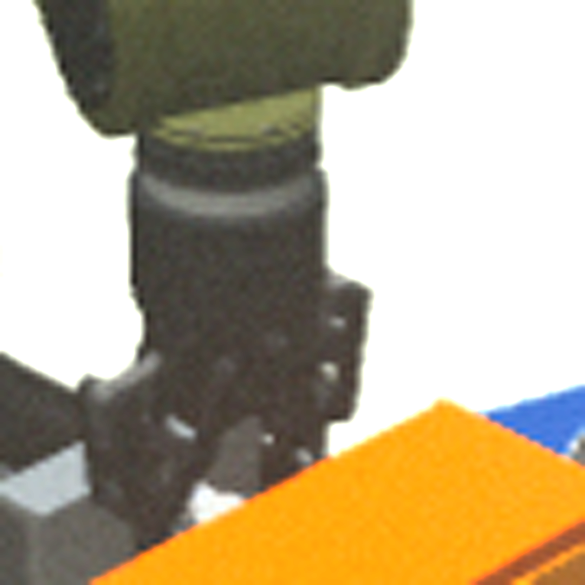

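```bash
python3 -m crank '{"dp":[[0,0,0],[0,0,0],[0,0,0],[0,0,0],[0,0,0],[0,0,0],[0,0,0],[0,0,0]],"turn":[[0,0,0],[0,0,0],[0,0,0],[0,0,0],[0,0,0],[0,0,0],[0,0,0],[0,0,0]]}' 10 60;python3 -m crank '{"dp":[[0,0,0],[0,0,0],[0,0,0],[0,0,0],[0,0,0],[0,0,0],[0,0,0],[0,0,0]],"turn":[[0,0,0],[0,0,0],[0,0,0],[0,0,0],[0,0,0],[0,0,0],[0,0,0],[0,0,0]]}'
python3 -c "
from rig import env
s=env.state();print(s['wrist_force'],s['ft_torque'],s['opening'])"
```

```text
clock: 22.35
eef_pos: [0.4844, 0.0218, 0.0645]
orientation: [0.45, -3.109, -0.004]
wrist_force: [-3.5, 13.3, 5.7]
opening: 0.0209
clock: 23.02
eef_pos: [0.4844, 0.0218, 0.0645]
orientation: [0.45, -3.109, -0.004]
wrist_force: [-4.5, 12.7, 4.6]
opening: 0.0214
[-4.51983964 12.71767314  4.61672248] [2.11756543 0.6389478  0.02473081] 0.021367565879609203
```

```bash
python3 -m crank '{"dp":[[0,0.7,0],[0,0.7,0],[0,0,0],[0,0,0],[0,0,0],[0,0,0],[0,0,0],[0,0,0],[0,0,0],[0,0,0],[0,0,0],[0,0,0]],"turn":[[0,0,0],[0,0,0],[0,0,0],[0,0,0],[0,0,0],[0,0,0],[0,0,0],[0,0,0],[0,0,0],[0,0,0],[0,0,0],[0,0,0]]}' 10 80
python3 - <<'E'
from h import *
import cv2
s=env.state();print(s['wrist_force'],s['ft_torque'],s['opening'])
im=env.read_camera("scene"); cv2.imwrite("pics/scene15.png",im)
x,y=270,170;cv2.imwrite("pics/s15.png",cv2.convertScaleAbs(cv2.resize(im[y:y+80,x:x+100],None,fx=7.5,fy=7.5,interpolation=2),alpha=2,beta=10))
E
```

```text
clock: 24.02
eef_pos: [0.4844, 0.0218, 0.0646]
orientation: [-0.45, 3.109, 0.001]
wrist_force: [-3.4, 3.7, 5.6]
opening: 0.0209
[-3.36762512  3.69819518  5.56248591] [ 0.53863695  0.39261842 -0.04298781] 0.020945451669644795
```

View pics/s15.png

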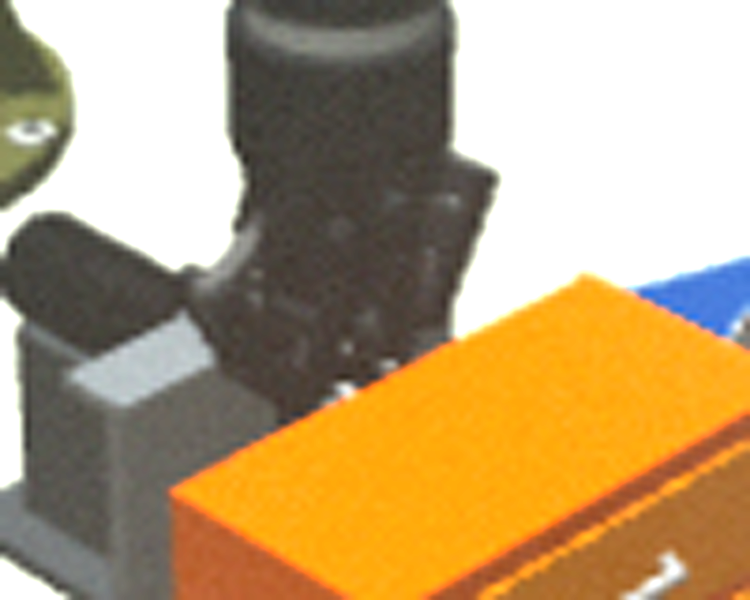

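The fingers are down in the gap around the head with an opening of 21 mm, which matches the flats. I'll hold and watch the torque about the bolt axis.

```bash
for i in 1 2 3 4; do python3 -m crank '{"dp":[[0,0,0],[0,0,0],[0,0,0],[0,0,0],[0,0,0],[0,0,0],[0,0,0],[0,0,0],[0,0,0],[0,0,0],[0,0,0],[0,0,0],[0,0,0],[0,0,0],[0,0,0]],"turn":[[0,0,0],[0,0,0],[0,0,0],[0,0,0],[0,0,0],[0,0,0],[0,0,0],[0,0,0],[0,0,0],[0,0,0],[0,0,0],[0,0,0],[0,0,0],[0,0,0],[0,0,0]]}' | grep -E "clock|eef"; python3 -c "
from rig import env
s=env.state();print(s['wrist_force'].round(2),s['ft_torque'].round(3),s['opening'])"; done
```

```text
clock: 25.32
eef_pos: [0.4844, 0.0219, 0.0646]
[-2.48  3.34  6.4 ] [0.621 0.458 0.003] 0.020991565003668916
clock: 26.57
eef_pos: [0.4844, 0.0219, 0.0646]
[-3.51  3.34  6.12] [0.657 0.47  0.013] 0.020842534409357526
clock: 27.82
eef_pos: [0.4844, 0.0219, 0.0646]
[-2.74  3.64  6.74] [ 0.619  0.506 -0.02 ] 0.021155538003872015
clock: 29.07
eef_pos: [0.4844, 0.0219, 0.0646]
[-2.99  3.8   6.67] [ 0.622  0.492 -0.031] 0.020916444068723374
```

```bash
for i in 1 2 3; do python3 -m crank '{"dp":[[0,0,0],[0,0,0],[0,0,0],[0,0,0],[0,0,0],[0,0,0],[0,0,0],[0,0,0],[0,0,0],[0,0,0],[0,0,0],[0,0,0],[0,0,0],[0,0,0],[0,0,0],[0,0,0],[0,0,0],[0,0,0],[0,0,0],[0,0,0]],"turn":[[0,0,0],[0,0,0],[0,0,0],[0,0,0],[0,0,0],[0,0,0],[0,0,0],[0,0,0],[0,0,0],[0,0,0],[0,0,0],[0,0,0],[0,0,0],[0,0,0],[0,0,0],[0,0,0],[0,0,0],[0,0,0],[0,0,0],[0,0,0]]}' | grep -E "clock|eef"; python3 -c "
from rig import env
s=env.state();print(s['wrist_force'].round(2),s['ft_torque'].round(3),s['opening'])"; done
python3 - <<'E'
from h import *
import cv2
for n in("scene","top"): cv2.imwrite(f"pics/{n}16.png",env.read_camera(n))
E
```

```text
clock: 30.73
eef_pos: [0.4844, 0.0218, 0.0646]
[-2.93  3.95  6.2 ] [ 0.576  0.489 -0.07 ] 0.020657503640862326
clock: 32.4
eef_pos: [0.4845, 0.0219, 0.0646]
[-2.59  3.7   6.86] [ 0.613  0.499 -0.004] 0.02065294908916502
clock: 34.07
eef_pos: [0.4844, 0.0218, 0.0646]
[-2.89  3.88  7.21] [0.574 0.452 0.003] 0.020831162760570468
```

View pics/scene16.png

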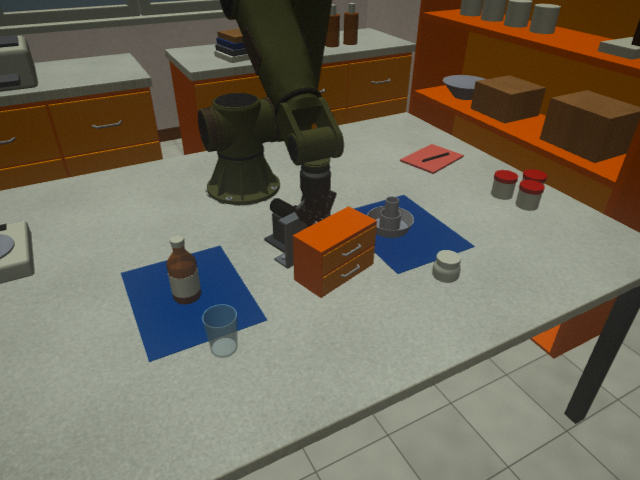

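View pics/top16.png

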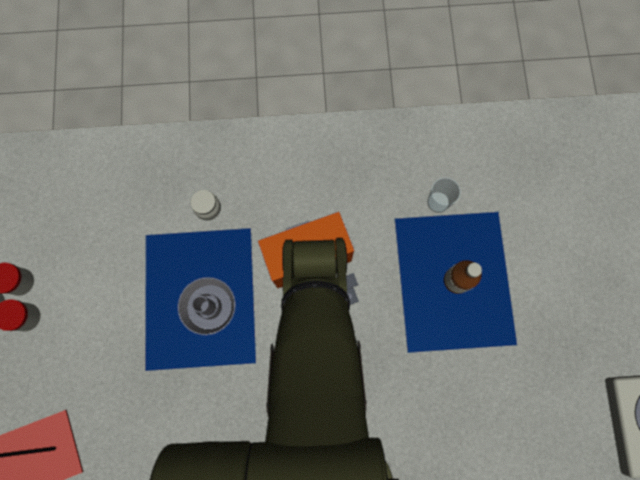

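The top view shows the nested cups centred in the bowl at (207,306). The bottle, jar and beaker are where they started. The head has been held for about 11 s with the opening constant.

```bash
python3 -c "
from rig import env
print(env.hand_in())"
```

```text
the job is handed in; nothing more can be done
None
```

The job is handed in at about 34 s of the 72 s allowed. The cups are nested in the bowl, and the gripper is still holding the bolt head.

- **Cups:** The wide cup stands upright in the bowl and the tall cup stands in it. In the last pictures they sat in the bowl at about (207,306) in the top view, and the bottle, jar and beaker looked unmoved.
- **Bolt head:** I gripped it on its flats at 80 N. The opening read a steady 20.7–21.4 mm. The gripper read about 1 mm under true size on both cups, so this fits the 22 mm flats. I held it still for over 11 s, against the 4–5 s the nut needs, and it was still gripped at hand-in.
- **Nut not confirmed directly:** The pictures and wrist torque showed no clear sign of the nut stalling. I take it as tight from the steady opening and the holding time.
- **Readings that disagreed:**
    - The pictures put the fingertips about 36 mm higher than the reported TCP height says. The seating contacts agreed with the pictures, so I worked from those.
    - The two cameras differed by about 5 mm in x. I used values in between.

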